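# Check the bench length gauge at its set mark

## Task

Check the length gauge against its set mark. With its bar still fully home, press the large round key on the readout console to switch it on and then the square key to zero it, one at a time and without pressing the small round key; then press the gauge's lock button down to release the bar, take the grip post and draw the bar out until the pointer stands opposite the middle of the small tab beside the scale. The bar springs back, so finish while still holding it steady at the mark, and leave the other things on the bench where they are.

Things in the scene. Friction and masses are not known exactly. Their poses are not given: they have to be found in the camera images.
- gauge: the length gauge, bolted to the bench: an aluminium base plate 100 x 310 x 10 mm that carries a grey square tube (34 x 34 mm, its top 52 mm above the bench, from 160 to 30 mm on the -y side of the origin) out of which a steel bar telescopes along the gauge's +y axis. Origin at bench level, below the grip post's axis when the bar is fully home; z is up. The white scale strip, with a line every 10 mm, lies on the plate on the +x side of the bar.
- bar (a joint): how far the telescoping bar is drawn out along the gauge's +y axis, m: 0 fully home (locked), 0.14 the end of its travel. A soft spring (70 N/m) rests at 0.020: when the lock is released the bar pops out by itself to about 0.02, where the lock can no longer catch it; drawn farther, it is pulled back with up to 7 N, and let go it runs back to about 0.02.
- grip (a point): the middle of the usable height of the grip post, 66 mm above the bench: an upright black round post of 24 mm diameter on the outer end of the bar, free from 44 to 88 mm above the bench; it moves with the bar.
- pointer_tip (a point): the tip of the thin steel pointer (3 mm wide) that sticks out of the bar's end 47 mm in the gauge's +x direction, at the same place along the bar as the grip post's axis, 25 mm above the bench; it moves with the bar.
- mark_tab (a point): the set mark: a small steel tab standing on the base plate beside the scale, 8 mm wide along the scale, 14 mm across, 16 mm high (its top 26 mm above the bench; this point is 1 mm below its top, on its centre line). It is fixed; its axes are parallel to the gauge's. Its centre line stands 60 to 112 mm along the scale from the pointer's home place.
- lock (a joint): travel of the lock button, m: 0 up, 0.008 fully down. It unlocks the bar from about 0.005 on; a spring pushes it up again (2 N at the top, 5 N at the bottom).
- lock_top (a point): centre of the top face of the lock button: a round white button, 22 mm across, standing 14 mm above the top of the tube (its face 66 mm above the bench when up), pressed straight down; 57 mm from the grip post's home axis.
- console: the gauge's readout console, fixed on the bench: a black box 110 x 170 x 40 mm with a tilted screen along its +x edge (up to 68 mm above the bench) and a row of three white keys, 48 mm apart along its y axis, 20 mm from its middle on the -x side; origin at the centre of its underside, z up. The order of the keys in the row differs from console to console.
- key_round (a joint): travel of the power key: the large round one, 30 mm across, m: 0 up, 0.006 fully down; it counts as pressed from 0.004. Spring: 1 N at the top, 4 N at the bottom; it comes up again when let go.
- key_round_top (a point): centre of the top face of the power key: the large round one, 30 mm across; the face is 54 mm above the bench when up, and it is pressed straight down.
- key_square (a joint): travel of the zero key: the square one, 22 x 22 mm, m: 0 up, 0.006 fully down; it counts as pressed from 0.004. Spring: 1 N at the top, 4 N at the bottom; it comes up again when let go.
- key_square_top (a point): centre of the top face of the zero key: the square one, 22 x 22 mm; the face is 54 mm above the bench when up, and it is pressed straight down.
- key_small (a joint): travel of the units key: the small round one, 14 mm across; not to be pressed, m: 0 up, 0.006 fully down; it counts as pressed from 0.004. Spring: 1 N at the top, 4 N at the bottom; it comes up again when let go.
- key_small_top (a point): centre of the top face of the units key: the small round one, 14 mm across; not to be pressed; the face is 54 mm above the bench when up, and it is pressed straight down.
- screwdriver_grip (a point): a screwdriver lying on the bench, about 200 mm long; point on its handle
- wrench_grip (a point): a steel open-end wrench lying on the bench, about 180 mm long; point on its handle
- spray_can_at (a point): a plain metal spray can, 54 mm across and 170 mm tall, standing beyond the console; point half-way up
- collar_at (a point): a loose steel shaft collar, 44 mm across and 18 mm high; point at its centre
- cup_at (a point): an open metal parts cup, 68 mm across and 60 mm high; point half-way up

How it is judged (in metres and radians):
On the way, in this order (a step that is already met when the one before it is completed fails the run):
1. the large round key is pressed, alone, with the bar still home (value of joint key_round above 0.004 m and value of joint key_square below 0.002 m and value of joint bar below 0.004 m), for 0.05 s.
2. then the square key is pressed, alone, with the bar still home (value of joint key_square above 0.004 m and value of joint key_round below 0.002 m and value of joint bar below 0.004 m), for 0.05 s.
3. then the lock button is pressed down (value of joint lock above 0.0045 m and value of joint bar below 0.03 m), for 0.02 s.
4. then the bar is drawn out to the mark (y of pointer_tip in the frame of mark_tab between -0.004 and 0.004 m and contact force between the fingers and bar above 1 N), for 0.3 s.
At the end, for the whole second after the job is handed in: The pointer stands within 4 mm of the tab's centre line, along the scale, the bar is at rest (under 10 mm/s) and the fingers are still holding it (over 1 N) against its spring, with the lock button up again, all through the last second (all of step 4 and value of joint bar above 0.05 m and velocity of joint bar between -0.01 and 0.01 m/s and value of joint lock below 0.002 m); the arm keeps its last pose, push and grip.
It fails at once if the small round key is pressed (value of joint key_small above 0.003 m).
It fails at once if two keys are down at once (value of joint each of key_round, key_square above 0.003 m).
It fails at once if a loose thing on the bench is moved by more than 30 mm (distance of any of screwdriver_grip, wrench_grip, spray_can_at, collar_at, cup_at from where it was at the start of the episode above 0.03 m).
It also fails if it takes over 61 s, if anything falls off the work surface, if the arm or the gripper's body presses on something with over 40 N, if the wrist force passes 120 N, or if a joint passes its speed limit or range.

## Robot

A 6-joint arm with a two-finger parallel gripper is mounted at the origin on the work surface. World frame = base frame: x ahead of the robot, y to its left, z up, the work surface at z = 0. Lengths are in mm, angles in rad, forces in N, time in s.
With the tool pointing down it reaches from about 275 to 1000 mm from the base axis. Payload 8.4 kg.
Tool frame: the origin (TCP) lies on the mounting face of the last link; the fingertips stand 173 mm ahead of it and the grasp point (between the pads) lies 155 mm ahead of it; z points along the fingers, y is the direction in which the jaws open and shut (so a half turn about z gives the same grasp; the last joint's range is limited). The gripper opens to 85 mm and grips with 20 to 120 N. Pads are 22 mm wide; open, the fingers measure 114 mm over their backs; the gripper's body (76 mm by 85 mm) begins 54 mm behind the grasp point. The pads swing forward as they close: fully open they stand 13 mm farther back than shut.
Start: joints at [1.141, 0.353, 1.633, -0, 1.155, -0.002], TCP at [259.293, 568.68, 404.681] pointing down, gripper open.
Joint ranges: [-2.63, 2.63], [-0.92, 2.1], [0.06, 2.66], [-1.3, 4.44], [0, 2.69], [-3.02, 3.02]. Speed limits (rad/s): [2.22, 2.22, 2.79, 3.14, 3.14, 3.14].

## Interface

Orientations are given as [roll, pitch, yaw] about the fixed x, y, z axes, in that order (R = Rz(yaw) Ry(pitch) Rx(roll)).
In Python, from rig import r, grab_frame, spotter gives the robot as it stands.
- The arm moves only by the tool apply_moves, never from a script. Its argument "motion" is text: rows parted by semicolons, each of 5 numbers parted by spaces: the opening, from -1 (shut) to 1 (fully open), then the shift along the tool's x, y, z as a fraction of full scale, then the turn about the tool's z as a fraction of full scale. In form: hand x y z twist; .... A call has 1 to 20 rows; each row is the pose to reach, as a shift and turn from the pose commanded when the call began, along the tool's axes at that moment, turning the shorter way round; what a row does not reach only later rows make up. Full scale, the value 1, is 1 m for a shift and pi rad for a turn. A row lasts 1/12 s, in which the tool goes at most 41.7 mm and 7.16 degrees, less where a joint would pass 70% of its speed; a pose out of reach is approached as far as the arm can. A call with a number of a shift or a turn outside -1 to 1 is refused whole. A call with a gripper value outside its range is refused whole. The fingers move at their own pace and stop on an object; "squeeze" is the grip in N (left out, the last holds). Time passes only in rows, so rows that repeat a pose let the fingers close. It gives the time, the measured TCP pose, the force and the opening at its end, in the units of the state.
- r.sense(): the state, without advancing time (a new reading comes with each control period).
- grab_frame(name): name is "scene" or "top" or "wrist"; returns a dict with "img" (420x560x3 uint8, red, green, blue), "fx", "fy", "cx", "cy" (pixels), "R" (3x3) and "t" (3): a world point X has camera coordinates R X + t. Camera axes: x right, y down, z forward; pixel columns grow to the right and rows downward; lengths in mm; the calibration is good to about 2 mm. The wrist camera is an equidistant fisheye: a pixel r from the principal point sees the ray r / f radians off the axis. A picture is of the moment at which its call begins. There is no depth.
- r.sign_off(): hands the job in, once; it reports no verdict.
Trained networks look in the newest picture that a camera, given by its name, has taken for a name from the list of things; names that differ only in an ending like _2 or _b are one class to them, and where a whole thing is asked for, a point or a joint stands for the part that bears it (a point fixed in the world has none). Each returns a list of dicts, best first, with "conf" (0 to 1); they miss things now and then, are a little off and sometimes report something else, mostly with a low value. They report only what shows in the picture. A call takes as long as a camera call.
- spotter.boxes_of(query, camera): "point" ([x, y, z] in mm, in world coordinates, good to about 4 mm: the middle of the surface that is visible of it).
- spotter.place_of(query, camera): "point" ([x, y, z] in mm, in world coordinates, good to about 4 mm: a listed point, or the origin of a listed thing).
The state is a dict: "clock": time; "qpos": joint angles; "qvel": joint speeds; "joint_efforts": joint torques, N m; "eef_pos": TCP position; "tcp_rot": TCP orientation; "contact_force": force on the tool from outside, world axes, zero at the start; "wrist_torque": the same for the moment, N m; "opening": opening from 0.0 (shut) to 1.0 (fully open).
Only numpy, scipy, OpenCV 4.12 (cv2) and the standard library are available. Lean on these libraries where they do the work, as an engineer would, in place of code of your own. Each camera call takes 0.05 s, during which the arm holds its last target.

## Working session

There is one attempt and no reset: what is moved stays moved. The work goes in short steps, Python scripts to look and compute and a tool call to move; the robot and the scene stay as the last step left them, time stands still between calls to the robot, and variables do not carry over. Pictures are saved under pics/ and viewed, and the job is handed in when it is done.

Besides the shell and the picture viewer there is one more tool, called after "Emit:" by a JSON object that holds its "method" and its "body". apply_moves: Moves the arm, as the interface text tells. Its arguments: {"type":"object","properties":{"motion":{"type":"string"},"squeeze":{"type":"number"}},"required":["motion"]}

```bash
mkdir -p pics; ls; python3 - <<'E'
from rig import r, grab_frame, spotter
import cv2, numpy as np
s=r.sense(); print(s['clock'],s['eef_pos'],s['tcp_rot'],s['opening'],s['contact_force'])
for c in ['scene','top']:
    f=grab_frame(c); cv2.imwrite(f'pics/{c}0.png',f['img'][:,:,::-1]); print(c,f['fx'],f['cx'],f['cy'],np.round(f['R'],4).tolist(),np.round(f['t'],1))
    for n in ['gauge','console','grip','pointer_tip','mark_tab','lock_top','key_round_top','key_square_top','key_small_top','spray_can_at','cup_at','collar_at','wrench_grip','screwdriver_grip']:
        for d in spotter.place_of(n,c)[:2]: print(c,n,np.round(d['point'],1),round(d['conf'],2))
print(r.sense()['clock'])
E
```

```text
pics
0.0 [259.19716743 568.45939329 403.93825165] [-3.14017036e+00  5.21294560e-06  2.71380135e+00] 1.0036292106732096 [-0.41460176  0.1500012   0.14521871]
scene 524.8358668970178 283.67288218129045 213.1349780951865 [[0.7148, 0.699, -0.0206], [0.3692, -0.4022, -0.8378], [-0.5939, 0.5913, -0.5455]] [-400.  -125.5 1529.7]
scene gauge [541.   67.9   3.1] 0.78
scene console [ 460.6 -319.1    0.7] 0.95
scene grip [545.3  66.8  66.9] 0.6
scene pointer_tip [592.5  63.1  25.1] 0.7
scene mark_tab [ 378.  -102.7   10.2] 0.5
scene mark_tab [611.1 149.2  27.6] 0.37
scene lock_top [533.6   6.5  68.3] 0.61
scene key_round_top [ 502.8 -286.    56. ] 0.44
scene key_square_top [542.7  66.7  65.1] 0.68
scene key_square_top [ 455.3 -300.    56.4] 0.52
scene key_small_top [ 404.2 -313.3   57.2] 0.53
scene spray_can_at [ 722.7 -234.5   80.8] 0.88
scene cup_at [689.  346.1  29.9] 0.92
scene collar_at [540.   65.5   1.5] 0.45
scene wrench_grip [414.2 351.8   1.3] 0.82
top 430.8122452778512 279.20043339610936 210.25509834814198 [[0.0007, -1.0, 0.0021], [-0.9979, -0.0009, -0.0647], [0.0647, -0.0021, -0.9979]] [   4.7  550.7 1032.3]
top gauge [548.1  64.6   1.3] 0.58
top gauge [ 376.9 -105.4    9.5] 0.58
top console [ 461.6 -321.    -1.3] 0.91
top grip [547.1  65.9  63.9] 0.62
top mark_tab [607.5 150.5  23.9] 0.59
top mark_tab [546.4  65.    1.2] 0.22
top lock_top [546.8  67.8  62.3] 0.71
top lock_top [537.4  10.4  64.1] 0.5
top key_round_top [ 501.6 -284.2   54.9] 0.68
top key_square_top [ 459.9 -300.    53.1] 0.61
top key_small_top [ 413.1 -313.6   54.5] 0.6
top key_small_top [ 5.475e+02  6.390e+01 -2.000e-01] 0.39
top spray_can_at [ 720.7 -240.2   88.2] 0.8
top cup_at [692.9 345.4  21.8] 0.96
top cup_at [ 411.7 -313.3   57.1] 0.63
top collar_at [ 375.8 -101.3   12.8] 0.54
top wrench_grip [416.7 352.1   7.9] 0.56
top screwdriver_grip [410.1 156.9  15.5] 0.9
top screwdriver_grip [584.5  61.7  23.8] 0.48
1.5
```

View pics/scene0.png

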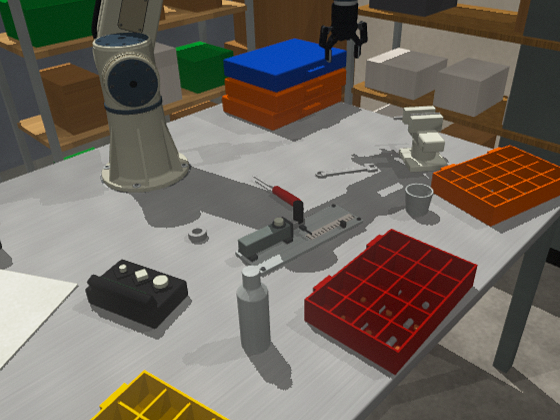

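View pics/top0.png

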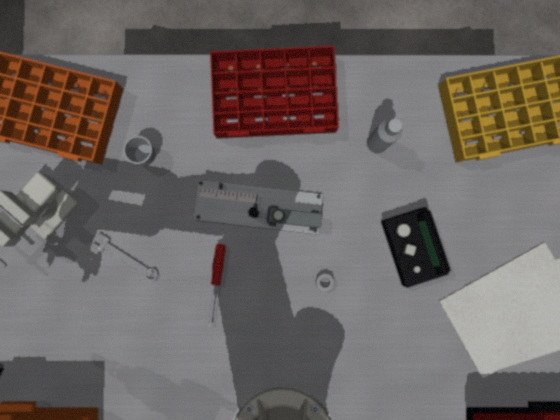

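The scene picture shows the console at (137,290), with keys small, square and large round at (123,268), (141,275) and (160,282). The gauge is around (300,230), with the post at (300,210). In the top picture the keys are at (404,230), (411,250) and (417,269), the gauge post is at (253,211), and the tab is near (221,187). I'll zoom in to measure these.

```bash
python3 - <<'E'
import cv2, numpy as np
t=cv2.imread('pics/top0.png'); s=cv2.imread('pics/scene0.png')
def crop(im,x,y,w,h,k,n): cv2.imwrite(n,cv2.resize(im[y:y+h,x:x+w],None,fx=k,fy=k,interpolation=cv2.INTER_CUBIC))
crop(t,185,170,145,70,5,'pics/tg.png'); crop(t,380,200,75,90,6,'pics/tc.png'); crop(s,230,175,140,100,5,'pics/sg.png')
E
```

```text
(no output)
```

View pics/tg.png

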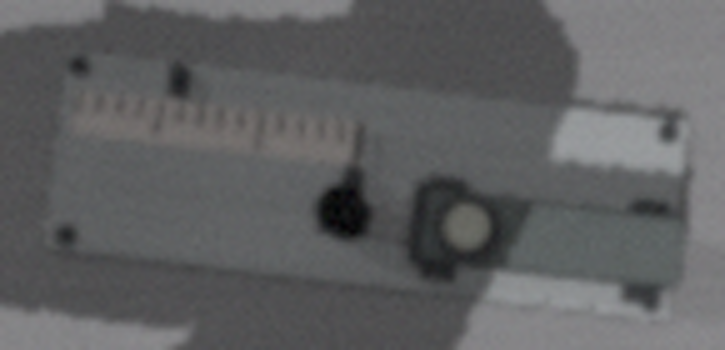

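View pics/tc.png

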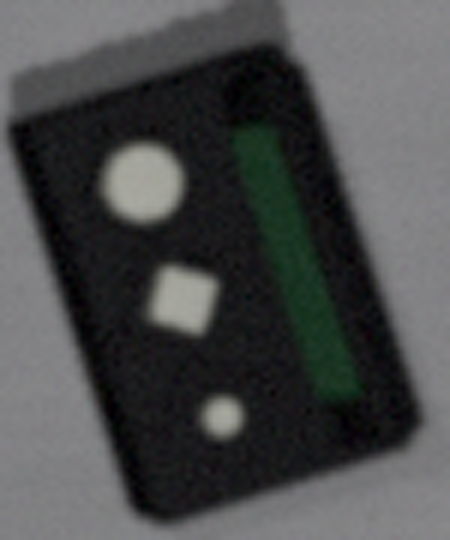

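View pics/sg.png

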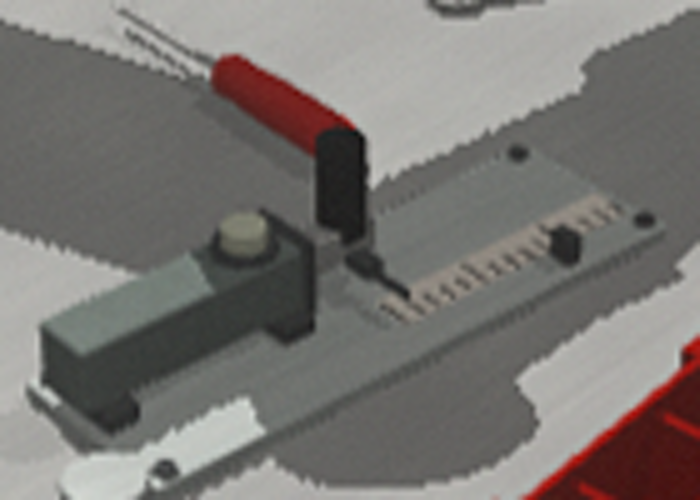

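```bash
cat > h.py <<'E'
import numpy as np
T=dict(f=430.812,cx=279.2004,cy=210.2551,R=np.array([[0.0007,-1.0,0.0021],[-0.9979,-0.0009,-0.0647],[0.0647,-0.0021,-0.9979]]),t=np.array([4.7,550.7,1032.3]))
S=dict(f=524.836,cx=283.673,cy=213.135,R=np.array([[0.7148,0.699,-0.0206],[0.3692,-0.4022,-0.8378],[-0.5939,0.5913,-0.5455]]),t=np.array([-400.,-125.5,1529.7]))
def up(c,u,v,z):
    d=c['R'].T@np.array([(u-c['cx'])/c['f'],(v-c['cy'])/c['f'],1]); o=-c['R'].T@c['t']
    return o+d*(z-o[2])/d[2]
E
python3 - <<'E'
from h import *
tg=lambda a,b,z: up(T,185+(a-2)/5,170+(b-2)/5,z)
tc=lambda a,b,z: up(T,380+(a-2.5)/6,200+(b-2.5)/6,z)
sg=lambda a,b,z: up(S,230+(a-2)/5,175+(b-2)/5,z)
p=lambda n,v: print(n,np.round(v,1))
post=tg(343,210,88);p('post',post)
p('lock T',tg(467,227,66)); p('lock S',sg(244,226,66)); p('post S',sg(340,136,88))
p('tab T',tg(179,80,26)); p('tab S',sg(566,236,26))
a=tg(75,57,10);b=tg(685,112,10);p('edge',a);p('edge',b);print(np.arctan2((a-b)[0],(a-b)[1]),np.linalg.norm(a-b))
a=tg(50,248,10);b=tg(670,320,10);p('edge',a);p('edge',b);print(np.arctan2((a-b)[0],(a-b)[1]),np.linalg.norm(a-b))
p('R',tc(143,183,54));p('Sq',tc(184,299,54));p('sm',tc(222,417,54))
p('ptr tip T',tg(359,132,25)); p('ptr S',sg(407,294,25))
E
```

```text
post [543.   64.4  88. ]
lock T [536.5   8.   66. ]
lock S [538.    7.1  66. ]
post S [541.8  66.3  88. ]
tab T [610.  147.9  26. ]
tab S [613.  145.6  26. ]
edge [623.3 201.5  10. ]
edge [596.3 -99.3  10. ]
0.08946341189456332 301.9296121895884
edge [529.1 212.5  10. ]
edge [494.  -91.3  10. ]
0.11478250154935594 305.87104142995776
R [ 501.9 -286.4   54. ]
Sq [ 456.7 -301.6   54. ]
sm [ 411.  -315.6   54. ]
ptr tip T [584.8  60.5  25. ]
ptr S [588.6  60.7  25. ]
```

```bash
cat >> h.py <<'E'
def shift(pos,rot,target,yaw=None):
    from scipy.spatial.transform import Rotation as Ro
    R=Ro.from_euler('xyz',rot).as_matrix()
    v=R.T@(np.array(target)-np.array(pos))/1000
    if yaw is not None:
        tw=-(yaw-rot[2]); tw=(tw+np.pi)%(2*np.pi)-np.pi
        print('shift',np.round(v,4),'twist',round(tw/np.pi,4))
    else: print('shift',np.round(v,4))
E
python3 - <<'E'
from h import *; from rig import r
s=r.sense(); shift(s['eef_pos'],s['tcp_rot'],[502,-286.4,404],1.471)
E
```

```text
shift [-0.5756 -0.6773  0.0007] twist 0.3956
```

Emit:
{"method": "apply_moves", "body": {"motion": "-1 -0.5756 -0.6773 0 0.3956;-1 -0.5756 -0.6773 0 0.3956;-1 -0.5756 -0.6773 0 0.3956;-1 -0.5756 -0.6773 0 0.3956;-1 -0.5756 -0.6773 0 0.3956;-1 -0.5756 -0.6773 0 0.3956;-1 -0.5756 -0.6773 0 0.3956;-1 -0.5756 -0.6773 0 0.3956;-1 -0.5756 -0.6773 0 0.3956;-1 -0.5756 -0.6773 0 0.3956;-1 -0.5756 -0.6773 0 0.3956;-1 -0.5756 -0.6773 0 0.3956;-1 -0.5756 -0.6773 0 0.3956;-1 -0.5756 -0.6773 0 0.3956;-1 -0.5756 -0.6773 0 0.3956;-1 -0.5756 -0.6773 0 0.3956;-1 -0.5756 -0.6773 0 0.3956;-1 -0.5756 -0.6773 0 0.3956;-1 -0.5756 -0.6773 0 0.3956;-1 -0.5756 -0.6773 0 0.3956", "squeeze": 40}}

```text
clock: 3.17
eef_pos: [486.9, -235.3, 404.8]
tcp_rot: [3.141, 0.0, 1.47]
contact_force: [0.1, -0.3, 0.2]
opening: -0.003
```

```bash
python3 - <<'E'
from h import *; from rig import r,grab_frame,spotter
import cv2
s=r.sense(); print(s['eef_pos'],s['tcp_rot'])
f=grab_frame('wrist'); cv2.imwrite('pics/w1.png',f['img'][:,:,::-1]); print(f['fx'],f['cx'],f['cy'],f['R'],f['t'])
for n in ['key_round_top','key_square_top','key_small_top','lock_top','grip']:
    for d in spotter.place_of(n,'wrist')[:2]: print(n,np.round(d['point'],1),round(d['conf'],2))
s=r.sense();shift(s['eef_pos'],s['tcp_rot'],[502,-286.4,250],1.471)
E
```

```text
[ 486.90734173 -235.31495217  404.82645411] [3.14111687e+00 7.57560263e-05 1.47044266e+00]
325.19226210127806 282.57067702672975 210.9647108943657 [[ 0.99501072 -0.099758    0.00141579]
 [-0.09495897 -0.94260063  0.32013566]
 [-0.03060156 -0.31867285 -0.94737065]] [-507.35176626 -217.57873747  320.82804861]
key_round_top [ 501.1 -286.9   52.3] 0.86
key_square_top [ 460.1 -302.    59.3] 0.57
key_small_top [ 412.2 -317.9   55.3] 0.49
shift [-0.0524  0.0209  0.1544] twist 0.0
```

View pics/w1.png

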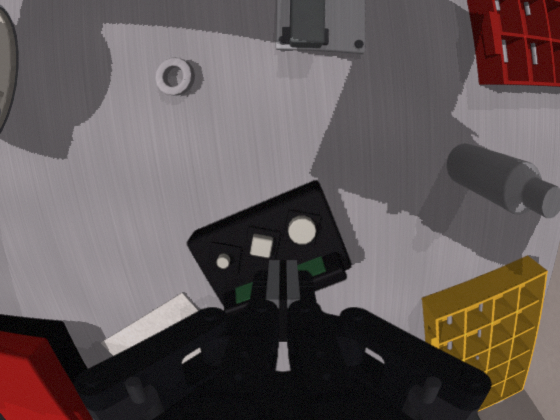

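The wrist picture shows the large round key at (301,230), the square key at (261,246) and the small key at (223,262), which agrees with the networks. The closed fingertips are at (283,265). Next I move above the round key.

Emit:
{"method": "apply_moves", "body": {"motion": "-1 -0.0524 0.0209 0.05 0;-1 -0.0524 0.0209 0.1 0;-1 -0.0524 0.0209 0.14 0;-1 -0.0524 0.0209 0.154 0;-1 -0.0524 0.0209 0.154 0;-1 -0.0524 0.0209 0.154 0"}}

```text
clock: 3.97
eef_pos: [501.6, -285.6, 248.9]
tcp_rot: [-3.136, -0.002, 1.472]
contact_force: [-0.2, -0.2, 0.5]
opening: 0.003
```

```bash
python3 - <<'E'
from h import *; from rig import r,grab_frame
import cv2
f=grab_frame('wrist'); cv2.imwrite('pics/w2.png',f['img'][:,:,::-1])
f=grab_frame('scene'); cv2.imwrite('pics/s2.png',cv2.resize(f['img'][220:350,60:240,::-1],None,fx=4,fy=4))
s=r.sense();print(s['eef_pos'],s['contact_force'])
E
```

```text
[ 503.20497343 -286.59884929  252.67541204] [ 0.76311683 -0.84287449  0.62489675]
```

View pics/w2.png

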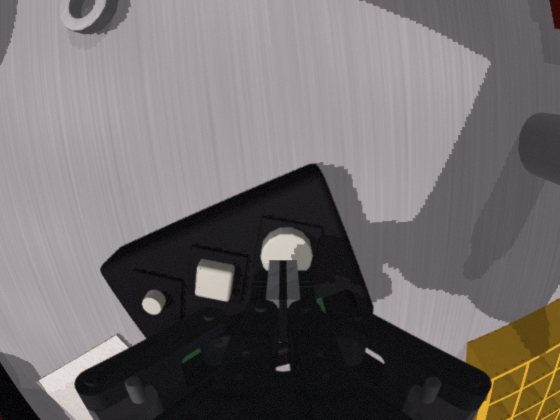

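View pics/s2.png

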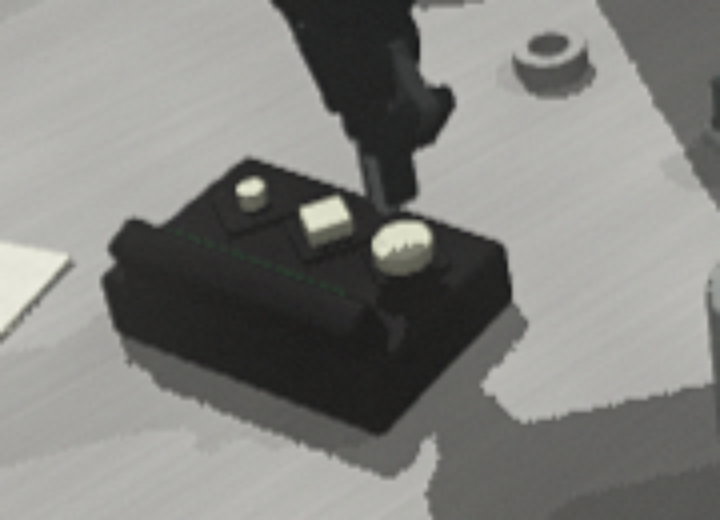

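The fingertips hang about 23 mm above the round key. I'll descend in steps and watch the force.

Emit:
{"method": "apply_moves", "body": {"motion": "-1 0 0 0.01 0;-1 0 0 0.02 0;-1 0 0 0.025 0;-1 0 0 0.027 0;-1 0 0 0.027 0;-1 0 0 0.027 0;-1 0 0 0.027 0"}}

```text
clock: 4.65
eef_pos: [502.5, -287.2, 224.0]
tcp_rot: [3.141, -0.0, 1.471]
contact_force: [0.8, 1.8, 2.0]
opening: 0.0
```

```bash
cat > look.py <<'E'
from h import *; from rig import r,grab_frame
import cv2,sys
f=grab_frame('scene'); cv2.imwrite(sys.argv[1],cv2.resize(f['img'][220:350,60:240,::-1],None,fx=4,fy=4))
for i in range(3):
    s=r.sense();print(s['eef_pos'],s['contact_force']); grab_frame('top')
E
python3 look.py pics/s3.png
```

```text
[ 502.52384041 -287.17911229  223.96672516] [0.1609042  1.16997501 1.73510869]
[ 502.50553237 -287.18716782  223.96671856] [0.62474096 1.45419013 2.30638995]
[ 502.51519658 -287.20705015  223.93715934] [-0.48019868  1.08317018  2.33506917]
```

View pics/s3.png

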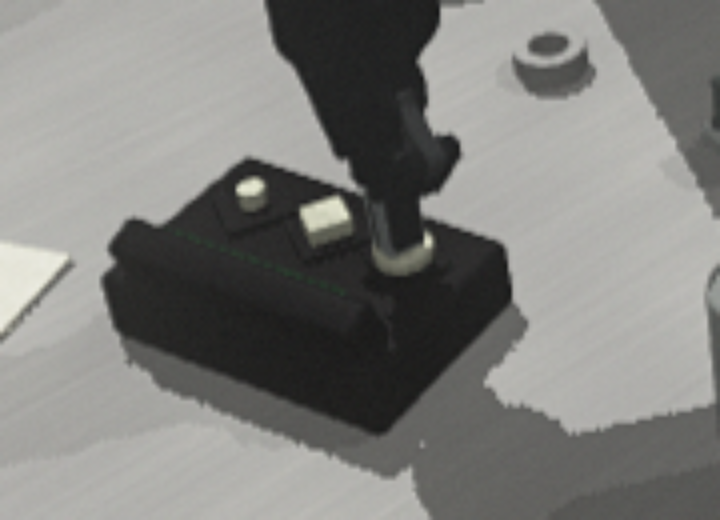

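The contact is on the round key with about 3 mm of travel and 2.2 N. I'll press it 3 mm further and then lift.

Emit:
{"method": "apply_moves", "body": {"motion": "-1 0 0 0.0025 0;-1 0 0 0.003 0;-1 0 0 0.003 0;-1 0 0 0.003 0;-1 0 0 0.003 0"}}

```text
clock: 5.27
eef_pos: [502.6, -287.3, 221.3]
tcp_rot: [3.141, 0.0, 1.471]
contact_force: [-2.4, 2.5, 11.6]
opening: -0.003
```

```bash
python3 look.py pics/s4.png; python3 - <<'E'
from h import *; from rig import r
s=r.sense();shift(s['eef_pos'],s['tcp_rot'],[457.5,-301.6,s['eef_pos'][2]],1.471)
E
```

```text
[ 502.56275167 -287.29632326  221.3166735 ] [-0.59713672  2.68830915 10.72476403]
[ 502.57516767 -287.29116802  221.32593624] [-1.34127412  2.04852841 10.20696593]
[ 502.59528694 -287.30386956  221.332684  ] [-2.14576735  2.14728154 11.08570106]
shift [-0.0187 -0.0434 -0.    ] twist -0.0
```

At 11 N the round key is fully down. I'll lift, move to the square key and press it to the same height.

Emit:
{"method": "apply_moves", "body": {"motion": "-1 0 0 -0.03 0;-1 0 0 -0.03 0;-1 -0.01 -0.02 -0.03 0;-1 -0.0187 -0.0434 -0.03 0;-1 -0.0187 -0.0434 -0.03 0;-1 -0.0187 -0.0434 -0.03 0;-1 -0.0187 -0.0434 -0.02 0;-1 -0.0187 -0.0434 -0.01 0;-1 -0.0187 -0.0434 -0.006 0;-1 -0.0187 -0.0434 -0.003 0;-1 -0.0187 -0.0434 -0.003 0;-1 -0.0187 -0.0434 -0.003 0"}}

```text
clock: 6.47
eef_pos: [457.6, -301.2, 223.4]
tcp_rot: [-3.141, -0.001, 1.471]
contact_force: [0.5, 2.2, 1.7]
opening: 0.007
```

```bash
python3 look.py pics/s5.png
```

```text
[ 457.53018287 -301.2374369   223.58670306] [-0.87235603  2.08691598  2.4384383 ]
[ 457.53318164 -301.30149441  223.76589753] [-0.32362892  1.26264647  2.05083128]
[ 457.50745249 -301.3407689   223.87744528] [-0.21637857  2.25523508  3.59837274]
```

View pics/s5.png

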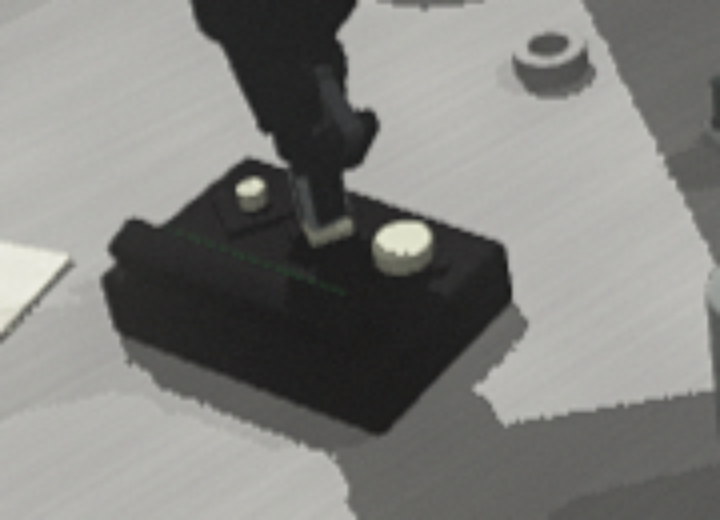

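The fingers rest on the square key alone, partly pressed, and the round key is up. I'll press it to the bottom, then lift.

Emit:
{"method": "apply_moves", "body": {"motion": "-1 0 0 0.0025 0;-1 0 0 0.003 0;-1 0 0 0.003 0;-1 0 0 0.003 0;-1 0 0 0.003 0"}}

```text
clock: 7.08
eef_pos: [457.5, -301.5, 221.3]
tcp_rot: [3.141, 0.0, 1.471]
contact_force: [-1.6, 2.2, 11.0]
opening: 0.0
```

```bash
python3 look.py pics/s6.png; python3 - <<'E'
from h import *; from rig import r
s=r.sense();shift(s['eef_pos'],s['tcp_rot'],[537,7.8,300],1.471)
E
```

```text
[ 457.53568396 -301.52818099  221.33284769] [-1.6518276   2.82073545  9.78200724]
[ 457.55648061 -301.52764523  221.36355875] [-2.26417276  2.87421028 10.76864624]
[ 457.51398031 -301.54436835  221.3531845 ] [-2.73932189  3.60382076 10.51603172]
shift [ 0.3157  0.0482 -0.0787] twist -0.0001
```

Emit:
{"method": "apply_moves", "body": {"motion": "-1 0 0 -0.04 0;-1 0 0 -0.079 0;-1 0 0 -0.079 0;-1 0.3157 0.0482 -0.079 0;-1 0.3157 0.0482 -0.079 0;-1 0.3157 0.0482 -0.079 0;-1 0.3157 0.0482 -0.079 0;-1 0.3157 0.0482 -0.079 0;-1 0.3157 0.0482 -0.079 0;-1 0.3157 0.0482 -0.079 0;-1 0.3157 0.0482 -0.079 0;-1 0.3157 0.0482 -0.079 0;-1 0.3157 0.0482 -0.079 0;-1 0.3157 0.0482 -0.079 0"}}

```text
clock: 8.45
eef_pos: [536.6, 7.6, 299.5]
tcp_rot: [-3.141, 0.0, 1.472]
contact_force: [0.0, 0.1, -0.5]
opening: 0.002
```

```bash
python3 - <<'E'
from h import *; from rig import r,grab_frame,spotter
import cv2
f=grab_frame('wrist'); cv2.imwrite('pics/w7.png',f['img'][:,:,::-1]); np.savez('w7.npz',**{k:np.array(v) for k,v in f.items()})
for n in ['lock_top','grip','pointer_tip','mark_tab','gauge']:
    for d in spotter.place_of(n,'wrist')[:2]: print(n,np.round(d['point'],1),round(d['conf'],2))
s=r.sense();print(s['eef_pos'],s['contact_force'])
E
```

```text
lock_top [538.5  10.4  66.7] 0.85
grip [544.6  65.4  67. ] 0.92
pointer_tip [590.6  65.5  27.3] 0.91
pointer_tip [538.6  12.   67.6] 0.54
mark_tab [611.1 152.   22.5] 0.67
mark_tab [ 373.3 -105.3   11. ] 0.52
gauge [544.6  64.8  -0.9] 0.73
[536.70989943   6.92353233 299.70739591] [ 0.60242447 -0.85181074  0.31268049]
```

View pics/w7.png

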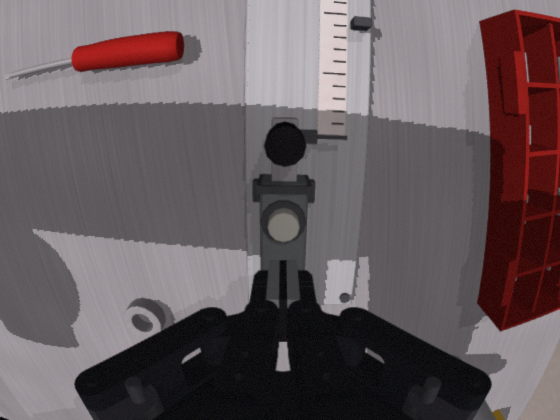

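The wrist picture shows the gauge upright in the frame. The lock button is at (284,225), the post top at (285,144), the pointer tip at (346,137) and the tab at (361,23). I'll turn those pixels into positions.

```bash
cat >> h.py <<'E'
def wup(f,u,v,z):
    R=f['R'];t=f['t'];dx=(u-f['cx'])/f['fx'];dy=(v-f['cy'])/f['fy'];th=np.hypot(dx,dy);k=np.sin(th)/th
    d=R.T@np.array([dx*k,dy*k,np.cos(th)]);o=-R.T@t
    return o+d*(z-o[2])/d[2]
E
python3 - <<'E'
from h import *; import cv2
f=dict(np.load('w7.npz'))
for n,u,v,z in [('lock',284,225,66),('post',285,145,88),('ptr',346,137,25),('tabtop',361,22.5,26),('edgeR',369,110,10),('edgeR2',376,5,10),('edgeR3',355,300,10),('tabside',352,19,26),('tabside2',352,25,26)]:
    print(n,np.round(wup(f,u,v,z),1))
im=f['img'][:,:,::-1]
cv2.imwrite('pics/w7z.png',cv2.resize(im[0:160,260:400],None,fx=4,fy=4,interpolation=cv2.INTER_CUBIC)[:600])
E
```

```text
lock [536.9  11.2  66. ]
post [542.8  67.   88. ]
ptr [589.2  61.4  25. ]
tabtop [608.2 149.1  26. ]
edgeR [612.5  80.5  10. ]
edgeR2 [626.9 168.5  10. ]
edgeR3 [596.1 -95.5  10. ]
tabside [601.6 152.   26. ]
tabside2 [601.  147.1  26. ]
```

View pics/w7z.png

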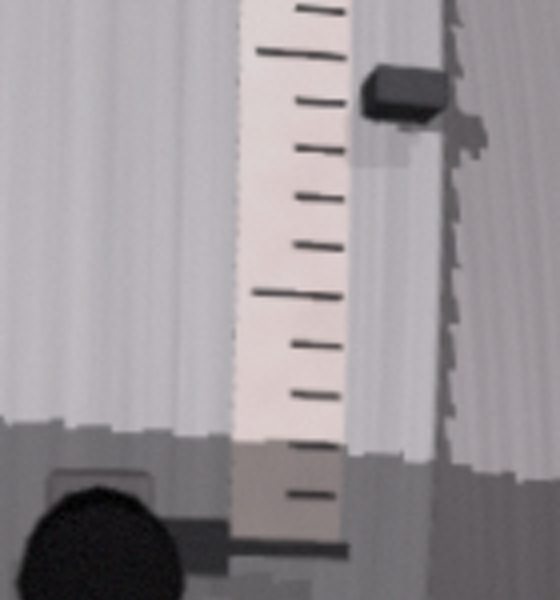

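Emit:
{"method": "apply_moves", "body": {"motion": "-1 0.003 0 0.03 0;-1 0.003 0 0.05 0;-1 0.003 0 0.057 0;-1 0.003 0 0.062 0;-1 0.003 0 0.066 0;-1 0.003 0 0.068 0;-1 0.003 0 0.068 0;-1 0.003 0 0.068 0;-1 0.003 0 0.068 0;-1 0.003 0 0.068 0"}}

```text
clock: 9.58
eef_pos: [537.3, 10.8, 232.3]
tcp_rot: [3.141, -0.0, 1.471]
contact_force: [-2.7, -1.3, 4.8]
opening: -0.001
```

```bash
python3 - <<'E'
from h import *; from rig import r,grab_frame
import cv2
f=grab_frame('scene'); cv2.imwrite('pics/s8.png',cv2.resize(f['img'][165:285,230:370,::-1],None,fx=5,fy=5))
s=r.sense();print(s['eef_pos'],s['contact_force'])
E
```

```text
[537.29525079  10.78594119 232.18520725] [-3.78606198 -1.12547399  5.1198953 ]
```

View pics/s8.png

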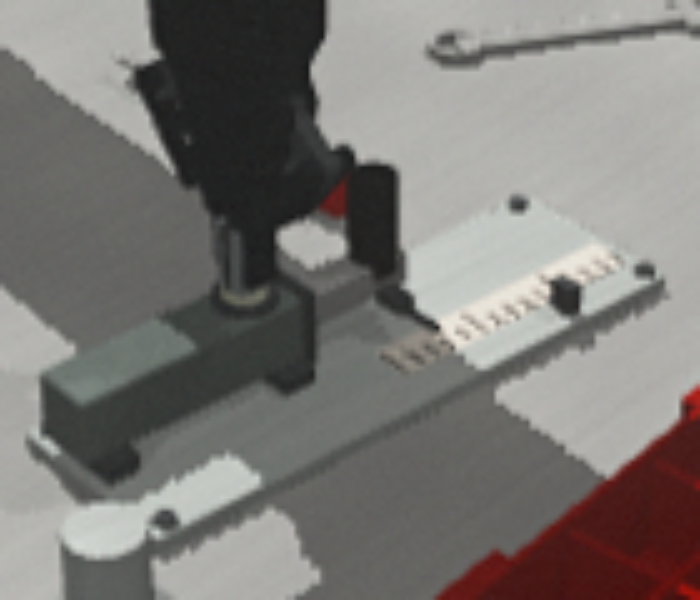

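The lock is released and the bar has popped out about 20 mm. I'll lift, turn the jaws along the bar and go above the post.

```bash
python3 - <<'E'
from h import *; from rig import r
s=r.sense();shift(s['eef_pos'],s['tcp_rot'],[545.5,86,302],-0.1)
E
```

```text
shift [ 0.0757  0.0007 -0.0698] twist 0.5001
```

Emit:
{"method": "apply_moves", "body": {"motion": "-1 0 0 -0.04 0;-1 0 0 -0.07 0;-1 0 0 -0.07 0;0 0.0757 0.0007 -0.07 0.5;0 0.0757 0.0007 -0.07 0.5;0 0.0757 0.0007 -0.07 0.5;0 0.0757 0.0007 -0.07 0.5;0 0.0757 0.0007 -0.07 0.5;0 0.0757 0.0007 -0.07 0.5;0 0.0757 0.0007 -0.07 0.5;0 0.0757 0.0007 -0.07 0.5;0 0.0757 0.0007 -0.07 0.5;0 0.0757 0.0007 -0.07 0.5;0 0.0757 0.0007 -0.07 0.5;0 0.0757 0.0007 -0.07 0.5;0 0.0757 0.0007 -0.07 0.5;0 0.0757 0.0007 -0.07 0.5;0 0.0757 0.0007 -0.07 0.5;0 0.0757 0.0007 -0.07 0.5"}}

```text
clock: 11.22
eef_pos: [545.5, 86.2, 301.6]
tcp_rot: [-3.141, -0.0, -0.097]
contact_force: [0.9, 0.3, 0.3]
opening: 0.5
```

```bash
python3 - <<'E'
from h import *; from rig import r,grab_frame,spotter
import cv2
f=grab_frame('wrist'); cv2.imwrite('pics/w9.png',f['img'][:,:,::-1]); np.savez('w9.npz',**{k:np.array(v) for k,v in f.items()})
for n in ['lock_top','grip','pointer_tip','mark_tab']:
    for d in spotter.place_of(n,'wrist')[:2]: print(n,np.round(d['point'],1),round(d['conf'],2))
s=r.sense();print(s['eef_pos'],s['tcp_rot'],s['contact_force'],s['opening'],s['qpos'])
E
```

```text
lock_top [536.5  12.7  68.9] 0.6
grip [547.4  84.5  64.4] 0.65
pointer_tip [591.4  84.2  24.1] 0.6
mark_tab [612.  152.4  22.3] 0.68
[545.36336279  86.07284425 301.65355812] [-3.14157625e+00 -3.75520694e-05 -9.89817182e-02] [-0.1463909   0.35605709  0.0743553 ] 0.4999146903283141 [1.53816569e-01 3.63815334e-01 1.88027616e+00 8.30705888e-06
 8.97460694e-01 1.82358943e+00]
```

View pics/w9.png

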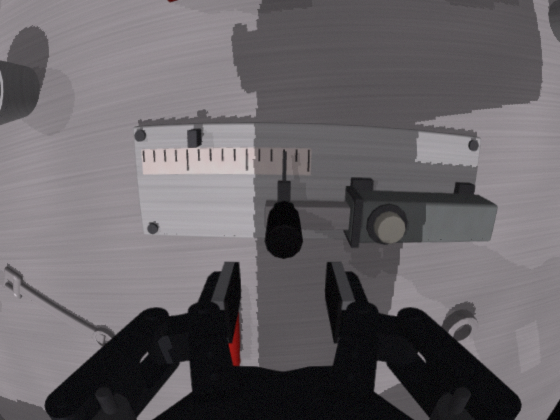

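The wrist picture shows the post top (284,240) centred between the open jaws, the pointer tip at (285,152) on the 20 mm line, and the tab at (194,137). I'll descend and close.

Emit:
{"method": "apply_moves", "body": {"motion": "0 0 0 0.03 0;0 0 0 0.06 0;0 0 0 0.079 0;0 0 0 0.079 0;0 0 0 0.079 0;0 0 0 0.079 0;-1 0 0 0.079 0;-1 0 0 0.079 0;-1 0 0 0.079 0;-1 0 0 0.079 0;-1 0 0 0.079 0;-1 0 0 0.079 0;-1 0 0 0.079 0;-1 0 0 0.079 0", "squeeze": 50}}

```text
clock: 12.63
eef_pos: [546.1, 86.2, 224.3]
tcp_rot: [-3.141, -0.003, -0.1]
contact_force: [-0.6, -1.4, 6.6]
opening: 0.27
```

```bash
cat > lw.py <<'E'
from h import *; from rig import r,grab_frame,spotter
import cv2,sys
n=sys.argv[1]
f=grab_frame('wrist'); cv2.imwrite(f'pics/{n}.png',f['img'][:,:,::-1]); np.savez(n+'.npz',**{k:np.array(v) for k,v in f.items()})
for q in ['pointer_tip','mark_tab']:
    for d in spotter.place_of(q,'wrist')[:1]: print(q,np.round(d['point'],1),round(d['conf'],2))
s=r.sense();print(s['clock'],s['eef_pos'],s['tcp_rot'],s['contact_force'],s['opening'])
E
python3 lw.py w10
```

```text
pointer_tip [ 377.3 -104.3   12. ] 0.19
mark_tab [608.6 153.7  24. ] 0.7
12.7833 [546.05126993  86.17094192 224.29999112] [-3.14089986e+00 -2.65337827e-03 -9.97583600e-02] [-0.73712512 -0.16512105  5.96410285] 0.26968977841786557
```

View pics/w10.png

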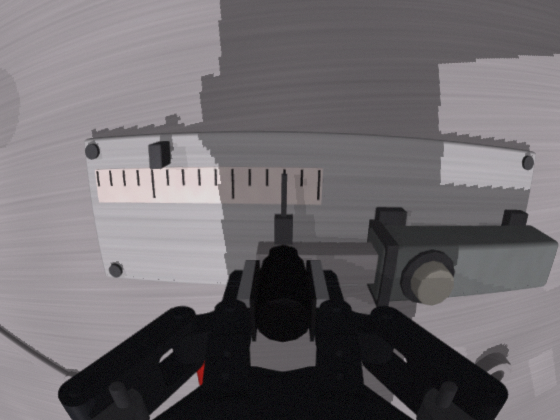

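The fingers hold the post (opening 0.27, about 23 mm). I'll draw out 66 mm first and then refine.

Emit:
{"method": "apply_moves", "body": {"motion": "-1 0 -0.01 0 0;-1 0 -0.02 0 0;-1 0 -0.03 0 0;-1 0 -0.04 0 0;-1 0 -0.05 0 0;-1 0 -0.058 0 0;-1 0 -0.064 0 0;-1 0 -0.066 0 0;-1 0 -0.066 0 0;-1 0 -0.066 0 0;-1 0 -0.066 0 0"}}

```text
clock: 13.7
eef_pos: [553.3, 151.8, 224.3]
tcp_rot: [-3.141, -0.004, -0.099]
contact_force: [3.0, -4.4, 6.7]
opening: 0.265
```

```bash
python3 lw.py w11; python3 - <<'E'
import cv2
from rig import grab_frame
im=cv2.imread('pics/w11.png'); cv2.imwrite('pics/w11z.png',cv2.resize(im[110:250,200:360],None,fx=4,fy=4,interpolation=cv2.INTER_CUBIC))
f=grab_frame('top'); cv2.imwrite('pics/t11.png',cv2.resize(f['img'][165:240,180:300,::-1],None,fx=6,fy=6,interpolation=cv2.INTER_CUBIC))
f=grab_frame('scene'); cv2.imwrite('pics/s11.png',cv2.resize(f['img'][165:265,270:390,::-1],None,fx=6,fy=6,interpolation=cv2.INTER_CUBIC))
E
```

```text
pointer_tip [600.4 150.   23.2] 0.65
mark_tab [612.1 152.9  22.5] 0.91
13.85 [553.25159534 151.73911448 224.2913846 ] [-3.14103098 -0.00410631 -0.09927992] [ 3.69574607 -5.37518777  7.0720562 ] 0.26876268067341275
```

View pics/w11z.png

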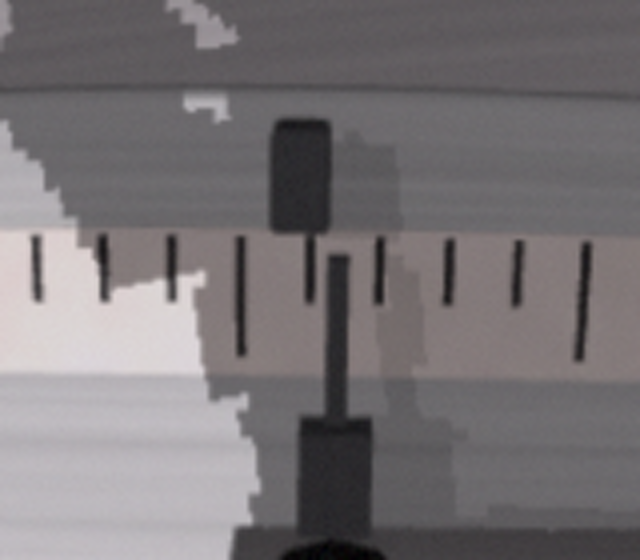

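View pics/s11.png

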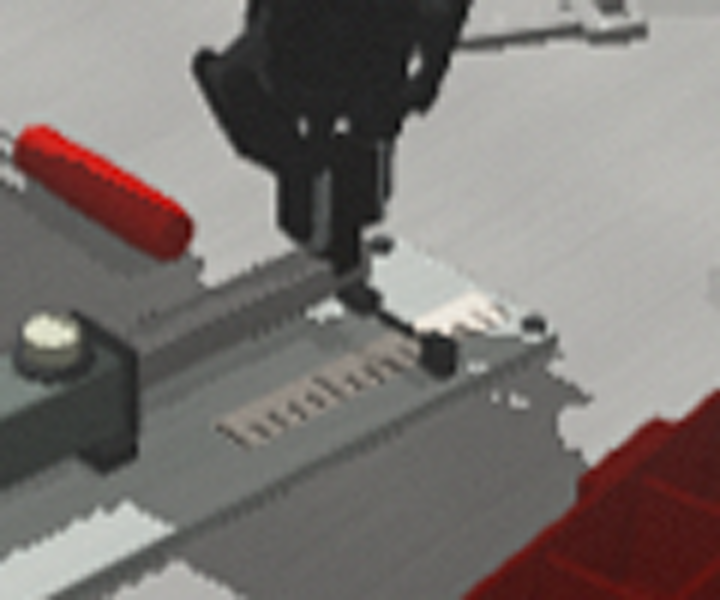

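View pics/t11.png

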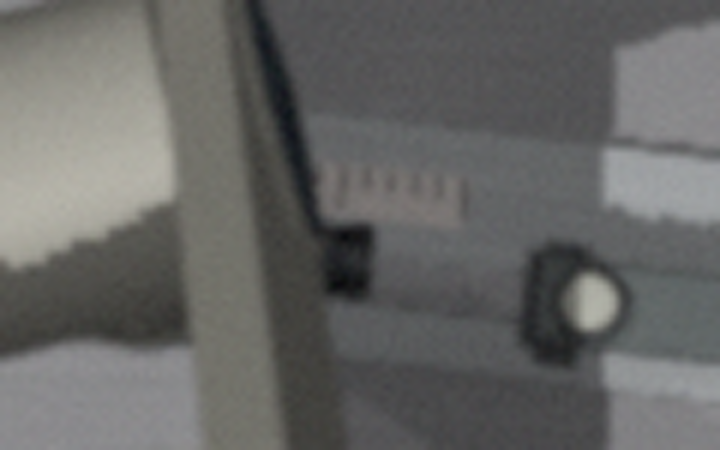

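The wrist picture shows the pointer at zoomed column ~339 and the tab top spanning ~270-331, so the pointer still has about 5 mm to go. I'll work it out with the calibration.

```bash
python3 - <<'E'
from h import *
f=dict(np.load('w11.npz')); g=lambda c,r,z: wup(f,200+(c-1.5)/4,110+(r-1.5)/4,z)
u=np.array([0.1,0.995,0])
p=g(339,258,25.5)
for c in (301,303): 
    t=g(c,178,26); print(p,t,(t-p)@u)
p0=g(337,400,25);print((p-p0), (p-p0)@u)
E
```

```text
[598.86606321 146.05588421  25.5       ] [610.08926789 149.92370948  26.        ] 4.970806611195765
[598.86606321 146.05588421  25.5       ] [610.06297863 149.66490541  26.        ] 4.710667639605738
[19.81052555 -2.20553115  0.5       ] -0.21345094173169557
```

Emit:
{"method": "apply_moves", "body": {"motion": "-1 0 -0.002 0 0;-1 0 -0.004 0 0;-1 0 -0.005 0 0;-1 0 -0.005 0 0;-1 0 -0.005 0 0;-1 0 -0.005 0 0;-1 0 -0.005 0 0;-1 0 -0.005 0 0;-1 0 -0.005 0 0"}}

```text
clock: 14.7
eef_pos: [553.8, 156.6, 224.3]
tcp_rot: [-3.141, -0.004, -0.099]
contact_force: [4.1, -5.7, 5.7]
opening: 0.267
```

```bash
python3 lw.py w12; python3 - <<'E'
import cv2
from rig import grab_frame
im=cv2.imread('pics/w12.png'); cv2.imwrite('pics/w12z.png',cv2.resize(im[110:250,200:360],None,fx=4,fy=4,interpolation=cv2.INTER_CUBIC))
f=grab_frame('scene'); cv2.imwrite('pics/s12.png',cv2.resize(f['img'][165:265,270:390,::-1],None,fx=6,fy=6,interpolation=cv2.INTER_CUBIC))
E
```

```text
pointer_tip [602.5 153.2  26.4] 0.72
mark_tab [610.5 152.8  21.6] 0.69
14.85 [553.77458484 156.646599   224.30161982] [-3.14105803 -0.00417868 -0.09934212] [ 3.69569372 -5.12352173  6.83218406] 0.2632331734123624
```

View pics/w12z.png

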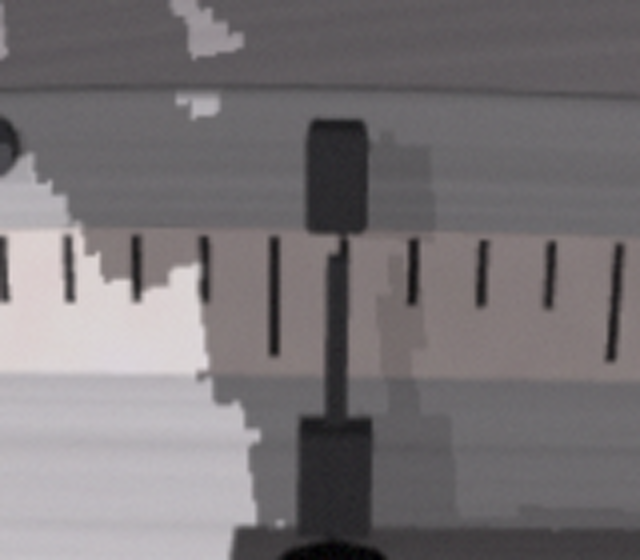

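View pics/s12.png

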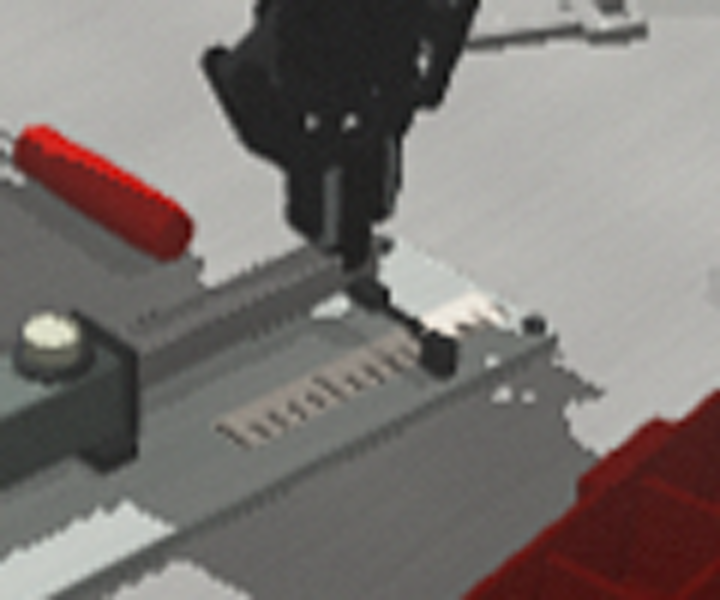

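The pointer (zoomed column ~338) now stands opposite the tab's middle (306-368, so ~337). The lock button is up. I'll hold briefly, check, and hand in.

Emit:
{"method": "apply_moves", "body": {"motion": "-1 0 0 0 0;-1 0 0 0 0;-1 0 0 0 0;-1 0 0 0 0;-1 0 0 0 0;-1 0 0 0 0"}}

```text
clock: 15.4
eef_pos: [553.8, 156.6, 224.3]
tcp_rot: [-3.141, -0.004, -0.099]
contact_force: [3.7, -4.8, 6.6]
opening: 0.268
```

```bash
python3 lw.py w13; python3 - <<'E'
from h import *; from rig import r
f=dict(np.load('w13.npz')); g=lambda c,q,z: wup(f,200+(c-1.5)/4,110+(q-1.5)/4,z)
print((g(337,178,26)-g(338,258,25.5))@np.array([.1,.995,0]), np.abs(r.sense()['qvel']).max())
a=dict(np.load('w12.npz'))['img'].astype(int);print(np.abs(a-f['img']).mean())
print(r.sign_off())
E
```

```text
pointer_tip [600.8 155.4  28.7] 0.89
mark_tab [610.7 150.5  22.8] 0.96
15.55 [553.80047732 156.63604822 224.31745353] [-3.14103293 -0.00424173 -0.0993692 ] [ 4.00569913 -4.46182316  6.07240379] 0.268071756776339
0.1557292330059307 0.0005699797455779208
1.5578812358276644
the job is handed in; nothing more can be done
None
```

The job is handed in at about 15.6 s, with the gripper still holding the bar at the mark. No verdict was reported.

**Keys and lock:** I pressed the large round key, then the square key, each alone, to the bottom of its travel (about 11 N). I then pressed the lock about 7 mm down, and the bar popped out to about 20 mm.

**Bar:** I gripped the post at 50 N and drew the bar out 71 mm further, to about 91 mm by tool travel. My earlier camera measurements had put the tab at about 89 mm.

**Last checks:**
- **Alignment:** the wrist picture puts the pointer about 0.2 mm from the tab's centre line.
- **Stillness and grip:** the arm is at rest and the grip has not slipped.
- **Lock and bench:** the lock button looks up again, and I never touched the loose things or the small key.

**Disagreements:**
- **Network positions:** the last network readings put the pointer about 4 mm past the tab, while the reading before that put them almost level. Those are good to about 4 mm each, so I trusted the picture.
- **Upward force:** about 6 N stayed on the tool from the moment the fingers closed. I left it as it was.

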